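# Build up the grey wheel on the red arbor

## Task

Build up the grinding wheel on the upright arbor with the red foot: slip the black flange over the post first, then the grey wheel, then the green washer and last the yellow collar, so that each lies flat on the one beneath. Lower each part right down before you let it go (do not drop it), and leave the white wheel, the orange tin and the spanner where they are.

Things in the scene. Friction and masses are not known exactly. Their poses are not given: they have to be found in the camera images.
- arbor_red: Upright arbor on a RED round foot, fixed to the bench: foot 76 mm across and 14 mm high (the stack stands on its flat top), from its centre rises a bare steel post 14 mm thick that ends 68 mm above the bench, the last 8 mm tapering to 6 mm thick. Origin at the centre of the foot's underside, on the bench; z up along the post.
- arbor_blue: A second arbor, the same in every size, but on a BLUE foot; not used in this job. Origin and axes as for the red one.
- flange: Black backing flange: flat ring 52 mm across, 12 mm thick, with a 19 mm bore right through. Loose, about 0.15 kg. Origin at the centre of its underside, z up; it lies flat on the bench.
- grey_wheel: GREY grinding wheel: flat ring 62 mm across, 16 mm thick, 19 mm bore right through. Loose, about 0.1 kg. Origin at the centre of its underside, z up; it lies flat on the bench.
- green_washer: GREEN fibre clamping washer: flat ring 44 mm across, 12 mm thick, 19 mm bore right through. Loose, about 0.04 kg. Origin at the centre of its underside, z up; it lies flat on the bench.
- yellow_collar: Yellow collar: short tube 34 mm across, 20 mm high, 19 mm bore right through, standing on its end. Loose, about 0.04 kg. Origin at the centre of its underside, z up.
- white_wheel: WHITE grinding wheel, same size as the grey one; not used in this job. Loose. Origin at the centre of its underside, z up; it lies flat on the bench.
- tin: Orange tin, 54 mm across, 45 mm high, closed, loose, standing among the parts; a bystander. Origin at the centre of its underside.
- spanner: Steel spanner 170 mm long, loose, lying crosswise on the bench beyond the parts; a bystander. Origin near its middle, x along its length.
Not all that is in view belongs to the job. What is meant by the green_washer is not purple, and is the larger of those in its own colour. Of the things that look like the yellow_collar, the smaller one is meant.

How it is judged:
By the outcome, as a careful person would: the job done as asked, in the order asked, and still so for the second after the job is handed in, with the robot touching nothing.
It also fails if it takes over 118 s, if anything falls off the work surface, if the arm or the gripper's body presses on something with over 40 N, if the wrist force passes 120 N, or if a joint passes its speed limit or range.

## Robot

A 7-joint arm with a two-finger parallel gripper is mounted at the origin on the work surface. World frame = base frame: x ahead of the robot, y to its left, z up, the work surface at z = 0. Lengths are in m, angles in rad, forces in N, time in s.
With the tool pointing down it reaches from about 0.4 to 0.85 m from the base axis. Payload 10.4 kg.
Tool frame: the origin (TCP) lies on the centre line of the jaws, within the pads' length; the fingertips stand 11 mm ahead of it and the grasp point (between the pads) lies 8 mm behind it; z points along the fingers, y is the line along which they close (so a half turn about z gives the same grasp; the last joint's range is limited). The gripper opens to 87 mm and grips with 3 to 60 N. Pads are 19 mm wide; open, the fingers measure 117 mm over their backs; the gripper's body (75 mm by 190 mm) begins 51 mm behind the grasp point.
Start: joints at [-1.213, 0.332, -0.065, 1.46, 0.022, 1.35, -0.088], TCP at [0.232, 0.58, 0.234] pointing down, gripper open.
Joint ranges: [-2.6, 2.6], [-0.5, 2.12], [-1.47, 1.34], [0.16, 2.42], [-1.27, 4.41], [0.06, 2.06], [-2.6, 2.6]. Speed limits (rad/s): [2.22, 2.22, 2.79, 2.79, 3.14, 3.14, 3.14].

## Interface

Orientations are given as a unit quaternion [x, y, z, w].
In Python, from bench import r gives the robot as it stands.
- The arm moves only by the shell command python3 -m pendant 'ROWS' [OPENING] [FORCE]. ROWS is JSON, a list of rows, each a list of 4 numbers: the shift along the tool's x, y, z in m, then the turn about the tool's z in rad. A call has 1 to 8 rows; each row shifts and turns the commanded pose from where the row before left it, along the tool's axes as they then stand; what a row does not reach is not made up. A row lasts 1/12 s, in which the tool goes at most 41.7 mm and 7.16 degrees, less where a joint would pass 70% of its speed; a pose out of reach is approached as far as the arm can. A call with a gripper value outside its range is refused whole. OPENING is the opening, from 0 (shut) to 1 (fully open), set as the call begins (- or left out, the last holds). The fingers move at their own pace and stop on an object; FORCE is the grip in N (left out, the last holds). Time passes only in rows, so rows that do not move let the fingers close. It gives the time, the measured TCP pose, the force, the opening and the grip force at its end, in the units of the state.
- r.read_state(): the state, without advancing time (a new reading comes with each control period).
- r.camera(name): name is "scene" or "top"; returns a dict with "img" (420x560x3 uint8, red, green, blue), "camera_matrix" (3x3 intrinsics, pixels), "dist_coeffs" ([k1, k2, p1, p2, k3] as OpenCV has them; the pictures are not rectified), "xyz" and "attitude" of the camera in the world. Camera axes: x right, y down, z forward; pixel columns grow to the right and rows downward; lengths in m; the calibration is good to about 2 mm. A picture is of the moment at which its call begins. There is no depth.
- r.close_job(): hands the job in; it is judged then, once.
Trained networks look in the newest picture that a camera, given by its name, has taken for a name from the list of things; names that differ only in an ending like _2 or _b are one class to them, and where a whole thing is asked for, a point or a joint stands for the part that bears it (a point fixed in the world has none). Each returns a list of dicts, best first, with "score" (0 to 1); they miss things now and then, are a little off and sometimes report something else, mostly with a low value. They report only what shows in the picture. A call takes as long as a camera call. They do not tell look-alikes from the thing itself.
- r.outline_of(thing, camera): "mask" (420x560 bool, what is visible of it) and "bbox" ([centre column, centre row, width, height] in pixels, round what is visible of it).
The state is a dict: "time": time; "joint_positions": joint angles; "joint_vel": joint speeds; "joint_torque": joint torques, N m; "ee_pos": TCP position; "eef_rot": TCP orientation; "ft_force": force on the tool from outside, world axes, zero at the start; "torque": the same for the moment, N m; "width": finger opening in m; "grip_force": force on a finger pad.
Only numpy, scipy, OpenCV 4.12 (cv2) and the standard library are available. Lean on these libraries where they do the work, as an engineer would, in place of code of your own. Each camera call takes 0.05 s, during which the arm holds its last target. There are 200 camera calls.

## Working session

There is one attempt and no reset: what is moved stays moved. The work goes in short steps, Python scripts to look and compute and a shell command to move; the robot and the scene stay as the last step left them, time stands still between calls to the robot, and variables do not carry over. Pictures are saved under pics/ and viewed, at most 14 in all, crops included, and the job is handed in when it is done.

```bash
mkdir -p pics; ls
python3 - <<'E'
from bench import r
import cv2
for n in("scene","top"):
    c=r.camera(n); cv2.imwrite(f"pics/{n}0.png",c["img"][:,:,::-1]); print(n,c["camera_matrix"],c["dist_coeffs"],c["xyz"],c["attitude"])
s=r.read_state(); print({k:s[k] for k in("time","ee_pos","eef_rot","width","ft_force")})
E
```

```text
pics
scene [[490.69258599   0.         280.36233994]
 [  0.         490.69258599 218.45119246]
 [  0.           0.           1.        ]] [0.04726933 0.         0.         0.         0.        ] [1.08328479 0.40611525 0.69430693] [ 0.38254235  0.84179285 -0.34359671 -0.16427857]
top [[512.19565826   0.         278.42260461]
 [  0.         512.19565826 210.72926371]
 [  0.           0.           1.        ]] [-0.08996935  0.          0.          0.          0.        ] [0.536781   0.00721523 1.05085147] [-0.70529211  0.70826545 -0.02193913  0.02101808]
{'time': 0.1, 'ee_pos': array([0.23218317, 0.57993188, 0.23284762]), 'eef_rot': array([ 1.89262841e-01,  9.81926269e-01, -6.08690472e-04, -8.78758045e-05]), 'width': 0.08702794525644612, 'ft_force': array([0.01381772, 0.42772619, 0.2512803 ])}
```

View pics/top0.png

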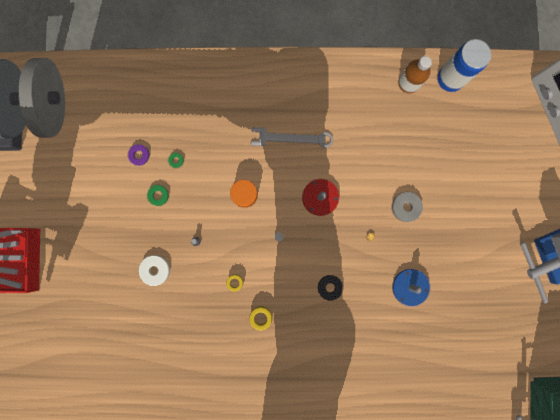

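View pics/scene0.png

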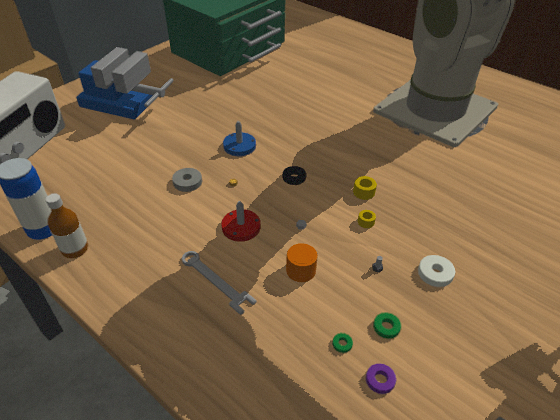

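Top view: black flange (330,288), grey wheel (407,207), white wheel (153,271), red arbor (321,197), blue arbor (411,287), tin (243,194), spanner (292,138).
Green-like: (158,195) larger green, (176,159) smaller green, and (139,155) purple. The meant washer is (158,195). Yellow: (235,283) smaller and (261,319) larger. The meant collar is (235,283). I'll measure all of them and confirm in a crop.

```bash
cat > h.py <<'E'
import numpy as np, cv2
from scipy.spatial.transform import Rotation as R
from scipy.optimize import least_squares
from bench import r
DIM={"flange":(.026,0,.012),"grey_wheel":(.031,0,.016),"green_washer":(.022,0,.012),"yellow_collar":(.017,0,.020),"arbor_red":(.038,0,.014),"arbor_blue":(.038,0,.014),"white_wheel":(.031,0,.016),"tin":(.027,0,.045)}
def proj(c,P):
    M=R.from_quat(c["attitude"]).as_matrix().T
    return cv2.projectPoints(np.asarray(P,float),cv2.Rodrigues(M)[0],-M@c["xyz"],c["camera_matrix"],np.array(c["dist_coeffs"]))[0][:,0]
def ray(c,uv,z):
    p=cv2.undistortPoints(np.array([[uv]],float),c["camera_matrix"],np.array(c["dist_coeffs"]))[0,0]
    d=R.from_quat(c["attitude"]).apply([*p,1]); return (c["xyz"]+d*(z-c["xyz"][2])/d[2])[:2]
def cyl(x,y,rad,z0,z1):
    a=np.linspace(0,2*np.pi,72,endpoint=False)
    return np.concatenate([np.c_[x+rad*np.cos(a),y+rad*np.sin(a),0*a+z] for z in(z0,z1)])
def box(uv): return np.r_[uv.min(0),uv.max(0)]
def fit(c,bbox,rad,z0,z1):
    "xy and radius of an upright cylinder whose image box is bbox"
    u,v,w,h=bbox; t=np.array([u-w/2,v-h/2,u+w/2,v+h/2])
    x0=ray(c,(u,v),(z0+z1)/2)
    s=least_squares(lambda q:box(proj(c,cyl(q[0],q[1],q[2],z0,z1)))-t,[*x0,rad],x_scale=.01)
    return s.x,abs(s.fun).max()
E
python3 - <<'E'
from h import *
for n in("top","scene"):
    c=r.camera(n)
    for k,(rad,a,b) in DIM.items():
        for o in r.outline_of(k,n):
            bb=o["bbox"]
            # for arbor, use foot colour only
            if "arbor" in k:
                hsv=cv2.cvtColor(c["img"],cv2.COLOR_RGB2HSV); m=o["mask"]&(hsv[...,1]>130)
                x,y,w,h=cv2.boundingRect(m.astype(np.uint8)); bb=[x+(w-1)/2,y+(h-1)/2,w,h]
            q,e=fit(c,bb,rad,a,b); print(n,k,round(o["score"],2),np.round(o["bbox"]),"xy r mm",np.round(q*1000,1),"res",round(e,1))
    if n=="top":
        a=cv2.resize(c["img"][140:220,120:200],(400,400),interpolation=3);b=cv2.resize(c["img"][260:340,205:285],(400,400),interpolation=3)
        cv2.imwrite("pics/crop.png",np.hstack([a,b])[:,:,::-1])
E
```

```text
top flange 0.74 [332. 288.  26.  25.] xy r mm [ 441.8 -102.5   25.6] res 0.2
top grey_wheel 0.6 [406. 208.  34.  33.] xy r mm [ 604.3 -255.8   33.3] res 0.1
top green_washer 0.81 [157. 198.  24.  23.] xy r mm [628.3 254.8  23.3] res 0.2
top green_washer 0.69 [176. 160.  11.  18.] xy r mm [707.  216.3  13.9] res 1.8
top green_washer 0.65 [136. 154.  22.  21.] xy r mm [718.5 299.7  21.3] res 0.1
top yellow_collar 0.71 [263. 318.  24.  27.] xy r mm [382.6  36.9  24.4] res 0.4
top yellow_collar 0.68 [236. 282.  21.  21.] xy r mm [455.4  93.   20.2] res 0.0
top arbor_red 0.95 [322. 195.  38.  35.] xy r mm [628.9 -80.3  37.4] res 0.5
top arbor_red 0.3 [233. 282.  18.  18.] xy r mm [454.9  97.4  15.6] res 0.0
top arbor_red 0.17 [157. 195.  24.  24.] xy r mm [633.6 254.   19. ] res 0.0
top arbor_blue 0.82 [408. 287.  38.  41.] xy r mm [ 443.5 -263.    36.2] res 0.4
top white_wheel 0.88 [156. 271.  29.  33.] xy r mm [479.3 255.3  30.6] res 1.3
top tin 0.55 [244. 194.  29.  28.] xy r mm [633.   74.4  27.1] res 0.3
scene flange 0.54 [294. 173.  26.  14.] xy r mm [ 434.8 -103.2   24.6] res 2.5
s
[... 514 characters left out ...]
7 [436. 271.  36.  33.] xy r mm [474.9 261.   30.5] res 0.9
scene yellow_collar 0.95 [364. 188.  23.  22.] xy r mm [380.   42.2  23. ] res 0.2
scene yellow_collar 0.48 [364. 217.  17.  16.] xy r mm [449.9  90.4  14.8] res 0.6
scene arbor_red 0.95 [241. 222.  40.  32.] xy r mm [624.4 -78.3  37.6] res 0.1
scene arbor_red 0.49 [218. 280.  76.  66.] xy r mm [738.  -61.3  -0. ] res 2.0
scene arbor_blue 0.65 [239. 139.  32.  32.] xy r mm [ 440.8 -263.7   36.1] res 0.4
scene arbor_blue 0.49 [366. 218.  17.  17.] xy r mm [448.1  95.1  15.8] res 0.8
scene white_wheel 0.82 [436. 272.  37.  33.] xy r mm [479.4 262.7  30. ] res 0.2
scene tin 0.93 [300. 262.  36.  37.] xy r mm [633.1  74.8  28.1] res 2.2
```

View pics/crop.png

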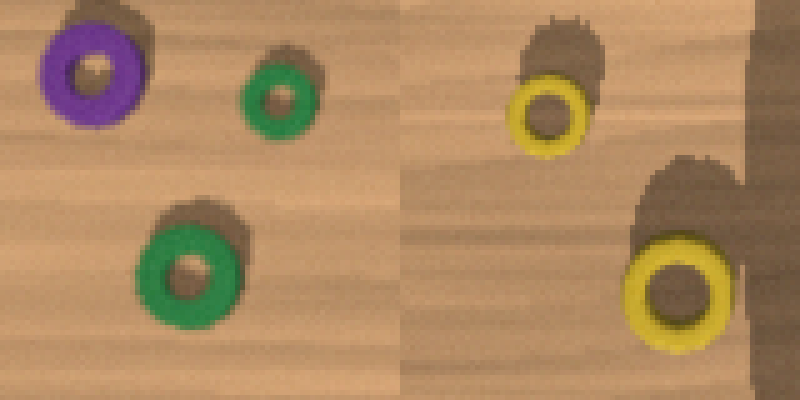

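Crop: the larger green ring is lower left (≈158,195), the smaller green (176,159) and purple are decoys. The smaller yellow is at (235,283) and the larger decoy at (261,319). The network boxes wobble by 2–3 px, so I'll refine with colour masks and centroids.

```bash
cat >> h.py <<'E'
def colmask(img,k):
    H,S,V=[x.astype(int) for x in cv2.split(cv2.cvtColor(img,cv2.COLOR_RGB2HSV))]
    return {"flange":V<48,"grey_wheel":(S<50)&(V>70),"white_wheel":(S<50)&(V>120),"green_washer":(H>45)&(H<85)&(S>100),
     "yellow_collar":(H>21)&(H<32)&(S>150),"arbor_red":((H<6)|(H>174))&(S>150),"arbor_blue":(H>95)&(H<120)&(S>120),"tin":(H>5)&(H<14)&(S>200)}[k]
def refine(c,k,xy,z0=None,it=3):
    rad,a,b=DIM[k]
    if z0 is not None: a,b=z0,z0+b
    p=np.array(xy,float); cm=colmask(c["img"],k)
    for _ in range(it):
        def sil(p):
            m=np.zeros((420,560),np.uint8); h=cv2.convexHull(proj(c,cyl(*p,rad,a,b)).astype(np.float32))
            return cv2.fillPoly(m,[np.round(h*16).astype(int).astype(np.int32)],1,shift=4)
        win=cv2.dilate(sil(p),np.ones((9,9)))>0
        m=(cm&win).astype(np.uint8); n,l,st,_=cv2.connectedComponentsWithStats(m); m=(l==1+st[1:,4].argmax()).astype(np.uint8)
        hull=cv2.convexHull(np.argwhere(m)[:,::-1].astype(np.int32)); m=cv2.fillPoly(np.zeros_like(m),[hull],1)
        s=sil(p); d=np.argwhere(m)[:,::-1].mean(0)-np.argwhere(s)[:,::-1].mean(0)
        u=proj(c,[[*p,(a+b)/2]])[0]; p=p+ray(c,u+d,(a+b)/2)-ray(c,u,(a+b)/2)
    return p,m.sum()/s.sum(),(m&s).sum()/(m|s).sum()
E
cat > meas.py <<'E'
from h import *
import sys
P={"flange":(.441,-.102),"grey_wheel":(.602,-.258),"green_washer":(.630,.255),"yellow_collar":(.453,.094),"arbor_red":(.627,-.079),"arbor_blue":(.442,-.263),"white_wheel":(.479,.257),"tin":(.633,.075)}
for n in("top","scene"):
    c=r.camera(n)
    for k in P:
        q,ar,iou=refine(c,k,P[k]); print(n,k,np.round(q*1000,1),"area",round(ar,2),"iou",round(iou,2))
    for k in("arbor_red",): print("tip px",proj(c,[[*P[k],.068]]))
E
python3 meas.py
```

```text
top flange [444.3 -97.4] area 0.82 iou 0.82
top grey_wheel [ 608.1 -257.7] area 0.88 iou 0.88
top green_washer [633.9 254.8] area 0.83 iou 0.83
top yellow_collar [455.   95.6] area 0.84 iou 0.84
top arbor_red [628.2 -79.8] area 0.91 iou 0.91
top arbor_blue [ 443.3 -263.4] area 0.87 iou 0.87
top white_wheel [480.4 260.2] area 0.92 iou 0.92
top tin [634.8  75.6] area 0.82 iou 0.82
tip px [[322.34847522 194.78996001]]
scene flange [440.  -97.8] area 0.84 iou 0.84
scene grey_wheel [ 599.7 -261.6] area 0.7 iou 0.7
scene green_washer [629.9 255.6] area 0.84 iou 0.84
scene yellow_collar [451.4  96.2] area 0.86 iou 0.86
scene arbor_red [625.1 -79.5] area 0.89 iou 0.89
scene arbor_blue [ 439.7 -263.8] area 0.85 iou 0.85
scene white_wheel [470.  259.6] area 0.75 iou 0.75
scene tin [648.1  92.1] area 0.08 iou 0.08
tip px [[238.48602291 202.31653657]]
```

Relative positions agree between cameras; only a common ~4 mm x bias remains, which cancels if part and arbor are measured alike. I'll use the two-camera average. First I turn the tool so y_t=+Y, x_t=−X, then go over the flange.

```bash
python3 -m pendant '[[0,0,0,-0.095],[0,0,0,-0.095],[0,0,0,-0.095],[0,0,0,-0.095],[-0.012,-0.036,0,0],[-0.012,-0.036,0,0],[-0.012,-0.036,0,0],[-0.012,-0.036,0,0]]' 1
python3 -m pendant '[[-0.012,-0.036,0,0],[-0.012,-0.036,0,0],[-0.012,-0.036,0,0],[-0.012,-0.036,0,0],[-0.012,-0.036,0,0],[-0.012,-0.036,0,0],[-0.012,-0.036,0,0],[-0.012,-0.036,0,0]]'
```

```text
time: 1.77
ee_pos: [0.2805, 0.4345, 0.2334]
eef_rot: [0.0, 1.0, 0.0, -0.0]
ft_force: [1.7, -0.1, 0.2]
width: 0.0871
grip_force: 0.0
time: 2.43
ee_pos: [0.3761, 0.1463, 0.2338]
eef_rot: [0.0, 1.0, 0.0, 0.0]
ft_force: [0.5, 0.3, 0.6]
width: 0.0869
grip_force: 0.0
```

```bash
python3 -m pendant '[[-0.0094,-0.035,0.01,0],[-0.0094,-0.035,0.01,0],[-0.0094,-0.035,0.01,0],[-0.0094,-0.035,0.01,0],[-0.0094,-0.035,0.01,0],[-0.0094,-0.035,0.01,0],[-0.0094,-0.034,0.01,0],[0,0,0,0]]'
python3 - <<'E'
from h import *
c=r.camera("top"); cv2.imwrite("pics/t1.png",cv2.resize(c["img"][150:350,200:450],(750,600))[:,:,::-1])
print(r.read_state()["ee_pos"], r.read_state()["joint_positions"])
E
```

```text
time: 3.1
ee_pos: [0.4414, -0.1021, 0.1625]
eef_rot: [0.004, 1.0, -0.001, -0.0]
ft_force: [-0.8, -0.0, 0.4]
width: 0.0869
grip_force: 0.0
[ 0.44120713 -0.09915987  0.16293644] [-0.50907526 -0.02431676  0.62971358  2.01654857  0.01705595  1.14562871
  1.67780322]
```

View pics/t1.png

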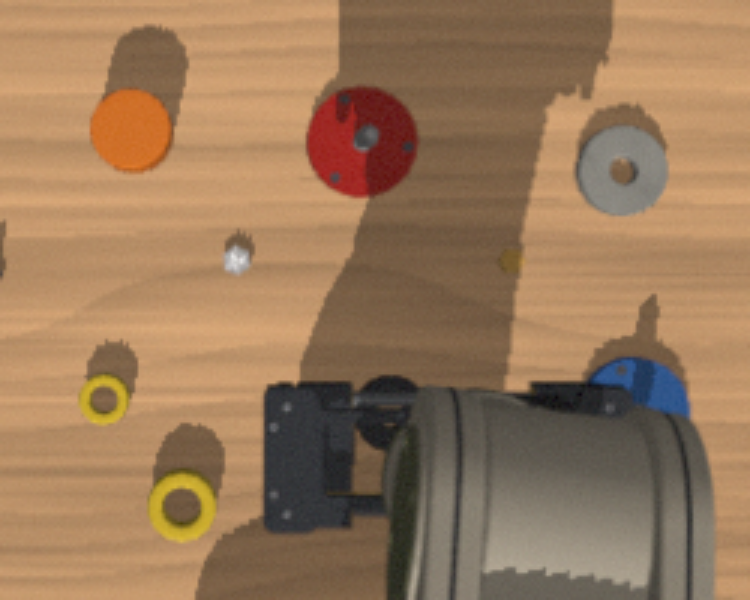

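The gripper is centred over the flange; nothing else is near the fingers. Descend, close.

```bash
python3 -m pendant '[[-0.001,0,0.03,0],[0,0,0.03,0],[0,0,0.03,0],[0,0,0.03,0],[0,0,0.02,0],[0,0,0.01,0],[0,0,0,0],[0,0,0,0]]'
python3 -m pendant '[[0,0,0,0],[0,0,0,0],[0,0,0,0],[0,0,0,0],[0,0,0,0],[0,0,0,0],[0,0,0,0],[0,0,0,0]]' 0 20
```

```text
time: 3.82
ee_pos: [0.4428, -0.0953, 0.0138]
eef_rot: [0.0, 1.0, 0.0, -0.0]
ft_force: [0.3, -0.2, -0.3]
width: 0.087
grip_force: 0.0
time: 4.48
ee_pos: [0.4426, -0.096, 0.0136]
eef_rot: [0.0, 1.0, 0.0, 0.0]
ft_force: [-0.5, -0.3, 2.1]
width: 0.0512
grip_force: 20.0
```

```bash
python3 -m pendant '[[0,0,-0.02,0],[0,0,-0.04,0],[0,0,-0.04,0],[-0.03,0.003,0,0],[-0.03,0.003,0,0],[-0.03,0.003,0,0],[-0.03,0.003,0,0],[-0.03,0.003,0,0]]'
python3 -m pendant '[[-0.02,0.001,0,0],[-0.014,0,0,0],[0,0,0,0],[0,0,0,0],[0,0,0,0],[0,0,0,0]]'
python3 - <<'E'
from h import *
for n in("top","scene"):
    c=r.camera(n); x0,y0=(270,150) if n=="top" else (170,150)
    cv2.imwrite(f"pics/f_{n}.png",cv2.resize(c["img"][y0:y0+100,x0:x0+130],(780,600))[:,:,::-1])
    if n=="scene":
        for z in(.1,.112): 
            pass
E
```

```text
time: 5.15
ee_pos: [0.5937, -0.0803, 0.1131]
eef_rot: [0.0, 1.0, 0.0, -0.0]
ft_force: [0.1, -1.0, -0.3]
width: 0.0513
grip_force: 20.0
time: 5.65
ee_pos: [0.6257, -0.0802, 0.1135]
eef_rot: [0.001, 1.0, 0.0, -0.0]
ft_force: [-1.3, 0.3, -0.6]
width: 0.0513
grip_force: 20.0
```

View pics/f_scene.png

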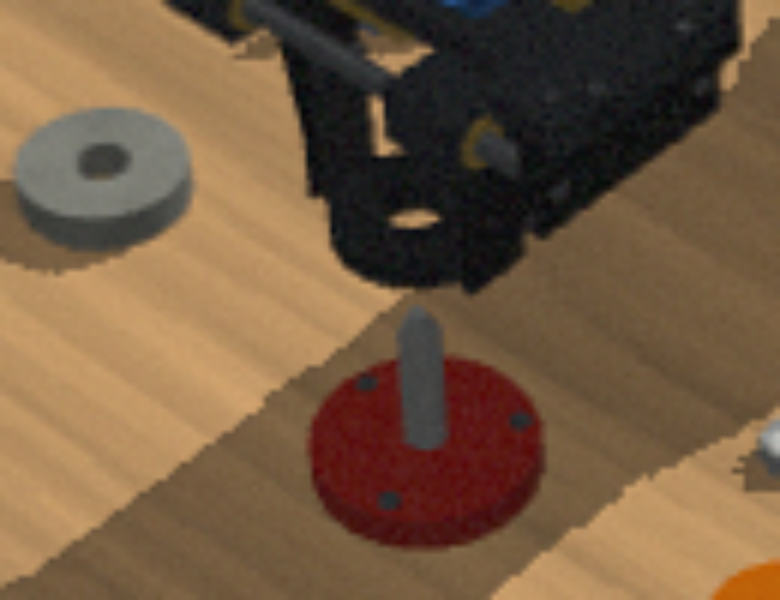

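The flange is held level and its bore (crop 414,218) sits on the line continued from the post (tip 418,310; foot 425,440). Lower it over the tip and check the force.

```bash
python3 -m pendant '[[-0.001,0.0005,0.015,0],[0,0,0.015,0],[0,0,0.01,0],[0,0,0.01,0],[0,0,0,0],[0,0,0,0]]'
```

```text
time: 6.25
ee_pos: [0.6273, -0.0796, 0.0634]
eef_rot: [0.0, 1.0, 0.0, -0.0]
ft_force: [0.5, -0.6, -1.0]
width: 0.0514
grip_force: 20.0
```

Run:
```python
from h import *
c=r.camera("scene"); cv2.imwrite("pics/f2.png",cv2.resize(c["img"][150:250,180:310],(780,600))[:,:,::-1]); s=r.read_state(); print(s["ft_force"],s["torque"],s["ee_pos"])
```

```text
[-0.48303719 -0.31112092 -2.04623366] [0.00936991 0.02539918 0.00104845] [ 0.62772179 -0.07971679  0.06399884]
```

View pics/f2.png

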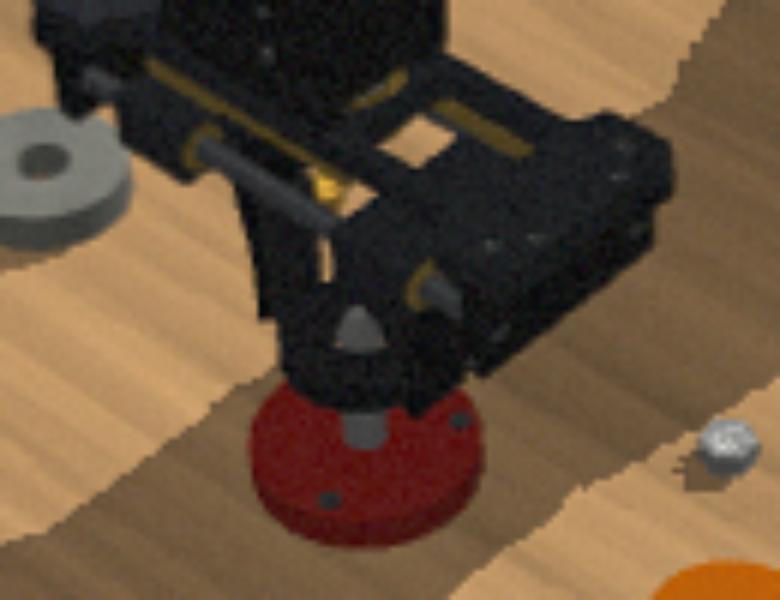

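The post tip (crop 358,325) comes through the bore, with no contact force. Lower the rest.

```bash
python3 -m pendant '[[0,0,0.012,0],[0,0,0.012,0],[0,0,0.008,0],[0,0,0.003,0],[0,0,0.001,0],[0,0,0,0],[0,0,0,0]]'
```

```text
time: 6.88
ee_pos: [0.627, -0.0794, 0.0276]
eef_rot: [0.0, 1.0, 0.0, -0.001]
ft_force: [-5.0, 1.3, 8.4]
width: 0.0513
grip_force: 20.0
```

Seated (Fz 8 N at the expected height). Release, rise, and go to the grey wheel.

```bash
python3 -m pendant '[[0,0,0,0],[0,0,0,0],[0,0,0,0],[0,0,0,0],[0,0,-0.02,0],[0,0,-0.04,0],[0,0,-0.04,0],[0,0,-0.02,0]]' 1
python3 -m pendant '[[0.003,-0.036,0,0],[0.003,-0.036,0,0],[0.003,-0.036,0,0],[0.003,-0.036,0,0],[0.003,-0.034,0,0],[0.003,0,0,0],[0.003,0,0,0],[0,0,0,0]]'
python3 - <<'E'
from h import *
for n in("top","scene"):
    c=r.camera(n)
    for k,p,z in(("flange",(.627,-.08),.014),("arbor_red",(.6266,-.0796),None),("green_washer",(.632,.255),None),("yellow_collar",(.453,.096),None)):
        q,ar,iou=refine(c,k,p,z); print(n,k,np.round(q*1000,1),round(ar,2),round(iou,2))
    if n=="top": cv2.imwrite("pics/g1.png",cv2.resize(c["img"][130:310,250:490],(800,600))[:,:,::-1])
    else: cv2.imwrite("pics/g1s.png",cv2.resize(c["img"][140:260,140:300],(800,600))[:,:,::-1])
E
```

```text
time: 7.55
ee_pos: [0.6291, -0.0803, 0.1521]
eef_rot: [0.001, 1.0, -0.0, 0.002]
ft_force: [0.5, 0.4, 1.3]
width: 0.0863
grip_force: 0.0
time: 8.22
ee_pos: [0.606, -0.2573, 0.1472]
eef_rot: [0.001, 1.0, 0.0, -0.0]
ft_force: [1.5, 0.4, -1.1]
width: 0.087
grip_force: 0.0
top flange [627.9 -78.5] 0.84 0.84
top arbor_red [628.3 -79.7] 0.89 0.89
top green_washer [634.  254.8] 0.83 0.83
top yellow_collar [454.8  95.6] 0.84 0.84
scene flange [625.8 -76.7] 0.94 0.88
scene arbor_red [629.3 -77.4] 0.78 0.78
scene green_washer [630.  255.6] 0.84 0.84
scene yellow_collar [451.8  96.2] 0.87 0.87
```

View pics/g1s.png

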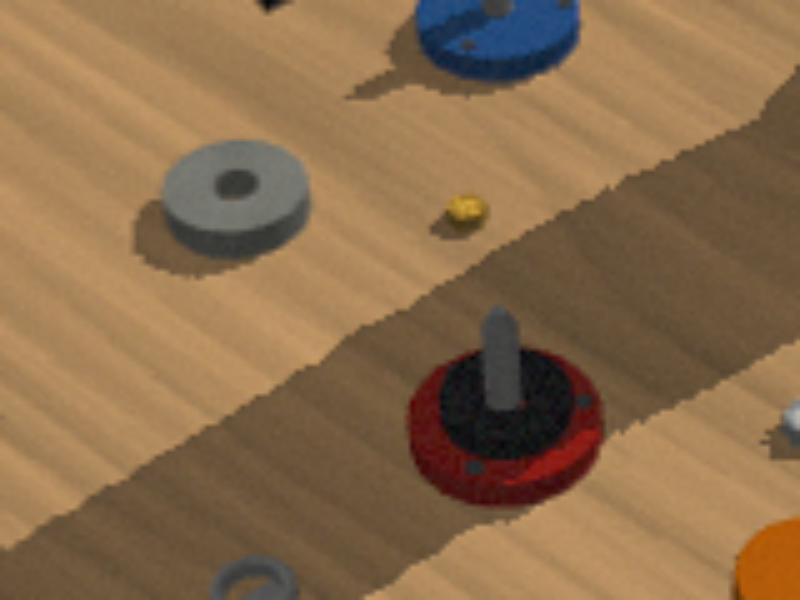

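The flange lies flat on the red foot, concentric within 0.5 mm. Now grip the grey wheel.

```bash
python3 -m pendant '[[0,0,0.03,0],[0,0,0.03,0],[0,0,0.03,0],[0,0,0.03,0],[0,0,0.012,0],[0,0,0.001,0],[0,0,0,0],[0,0,0,0]]'
python3 -m pendant '[[0,0,0,0],[0,0,0,0],[0,0,0,0],[0,0,0,0],[0,0,0,0],[0,0,0,0],[0,0,0,0]]' 0 20
```

```text
time: 8.98
ee_pos: [0.6073, -0.2569, 0.0153]
eef_rot: [-0.0, 1.0, -0.0, 0.001]
ft_force: [-0.3, -0.0, -0.4]
width: 0.0871
grip_force: 0.0
time: 9.57
ee_pos: [0.6065, -0.2575, 0.0147]
eef_rot: [0.0, 1.0, 0.0, 0.0]
ft_force: [-0.9, -0.1, 2.5]
width: 0.0614
grip_force: 20.0
```

```bash
python3 -m pendant '[[0,0,-0.02,0],[0,0,-0.04,0],[0,0,-0.04,0],[-0.004,0.036,0,0],[-0.004,0.036,0,0],[-0.004,0.036,0,0],[-0.004,0.036,0,0],[-0.004,0.026,0,0]]'
python3 -m pendant '[[0,0.008,0,0],[0,0,0,0],[0,0,0,0],[0,0,0,0],[0,0,0,0]]'
```

```text
time: 10.23
ee_pos: [0.6266, -0.0834, 0.1143]
eef_rot: [-0.001, 1.0, 0.001, -0.0]
ft_force: [1.4, -0.4, -0.5]
width: 0.0614
grip_force: 20.0
time: 10.65
ee_pos: [0.6262, -0.082, 0.1146]
eef_rot: [0.002, 1.0, -0.0, -0.0]
ft_force: [0.2, -0.4, -1.1]
width: 0.0617
grip_force: 20.0
```

```bash
python3 -m pendant '[[0,0,0.015,0],[0,0,0.015,0],[0,0,0.01,0],[0,0,0.01,0],[0,0,0,0],[0,0,0,0]]'
python3 - <<'E'
from h import *
c=r.camera("scene"); cv2.imwrite("pics/w2.png",cv2.resize(c["img"][150:250,180:310],(780,600))[:,:,::-1]); s=r.read_state(); print(s["ft_force"],s["torque"],s["ee_pos"])
E
```

```text
time: 11.15
ee_pos: [0.6263, -0.0801, 0.0643]
eef_rot: [0.001, 1.0, -0.0, -0.0]
ft_force: [-0.1, 0.2, -0.8]
width: 0.0616
grip_force: 20.0
[-0.25876798 -0.01151044 -1.07388076] [-0.00472683  0.01698657 -0.0136128 ] [ 0.62676892 -0.07999015  0.06493014]
```

View pics/w2.png

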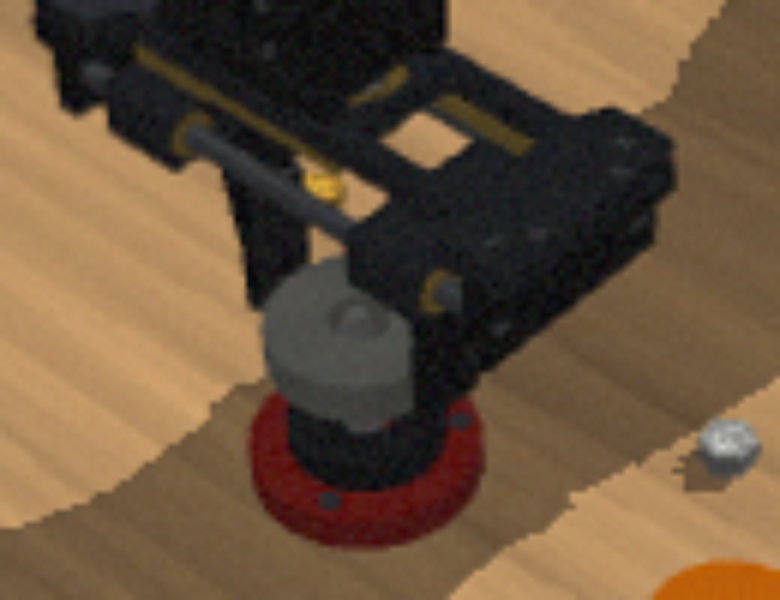

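The post tip shows in the wheel's bore (crop 362,318) with no side force. Lower 24 mm.

```bash
python3 -m pendant '[[0,0,0.01,0],[0,0,0.008,0],[0,0,0.004,0],[0,0,0.002,0],[0,0,0,0],[0,0,0,0]]'
```

```text
time: 11.7
ee_pos: [0.6264, -0.0794, 0.0407]
eef_rot: [0.0, 1.0, 0.0, -0.0]
ft_force: [-3.2, 0.4, 3.8]
width: 0.0616
grip_force: 20.0
```

```bash
python3 -m pendant '[[0,0,0.0005,0],[0,0,0,0],[0,0,0,0]]'
python3 -m pendant '[[0,0,0,0],[0,0,0,0],[0,0,0,0],[0,0,0,0],[0,0,-0.02,0],[0,0,-0.04,0],[0,0,-0.04,0],[0,0,-0.01,0]]' 1
python3 -m pendant '[[-0.001,0.037,0,0],[-0.001,0.037,0,0],[-0.001,0.037,0,0],[-0.001,0.037,0,0],[-0.001,0.037,0,0],[0,0.037,0,0],[0,0.037,0,0],[0,0.037,0,0]]'
python3 -m pendant '[[0,0.037,0,0],[0,0,0,0],[0,0,0,0]]'
python3 - <<'E'
from h import *
for n in("top","scene"):
    c=r.camera(n)
    q,ar,iou=refine(c,"grey_wheel",(.627,-.08),.026); print(n,np.round(q*1000,1),round(ar,2),round(iou,2))
    if n=="scene": cv2.imwrite("pics/w3.png",cv2.resize(c["img"][150:250,180:310],(780,600))[:,:,::-1])
print(r.read_state()["joint_positions"])
E
```

```text
time: 11.95
ee_pos: [0.6265, -0.0794, 0.0406]
eef_rot: [0.0, 1.0, 0.0, -0.0]
ft_force: [-5.0, 1.0, 8.7]
width: 0.0618
grip_force: 20.0
time: 12.62
ee_pos: [0.6291, -0.0805, 0.1562]
eef_rot: [0.001, 1.0, -0.0, 0.004]
ft_force: [0.3, -1.5, 0.6]
width: 0.087
grip_force: 0.0
time: 13.28
ee_pos: [0.6316, 0.2183, 0.15]
eef_rot: [0.0, 1.0, 0.0, 0.0]
ft_force: [1.2, -0.3, 0.3]
width: 0.087
grip_force: 0.0
time: 13.53
ee_pos: [0.631, 0.2567, 0.1492]
eef_rot: [-0.002, 1.0, 0.0, -0.0]
ft_force: [-0.5, -0.8, -0.3]
width: 0.0871
grip_force: 0.0
top [628.1 -79.2] 0.91 0.91
scene [619.8 -83.3] 0.73 0.73
[-0.82758944  0.54976621  0.54698672  1.42666837 -0.28982135  1.24606517
  1.31551845]
```

View pics/w3.png

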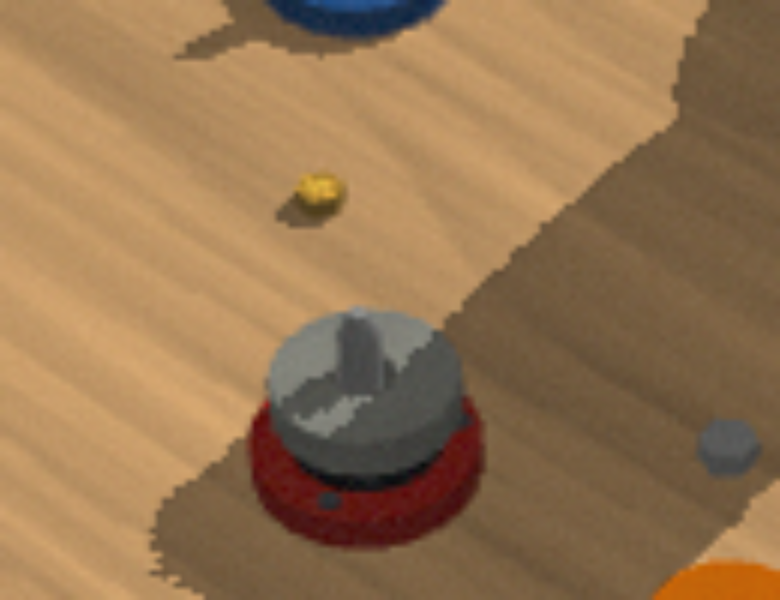

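The wheel is flat on the flange and concentric with the post (360,355). Next, the green washer.

```bash
python3 -m pendant '[[-0.001,-0.001,0.03,0],[0,0,0.03,0],[0,0,0.03,0],[0,0,0.03,0],[0,0,0.014,0],[0,0,0.001,0],[0,0,0,0],[0,0,0,0]]'
python3 -m pendant '[[0,0,0,0],[0,0,0,0],[0,0,0,0],[0,0,0,0],[0,0,0,0],[0,0,0,0],[0,0,0,0],[0,0,0,0]]' 0 15
```

```text
time: 14.3
ee_pos: [0.6336, 0.2516, 0.0161]
eef_rot: [0.001, 1.0, 0.0, 0.001]
ft_force: [0.1, 0.6, 0.0]
width: 0.0871
grip_force: 0.0
time: 14.97
ee_pos: [0.6328, 0.2525, 0.0151]
eef_rot: [0.0, 1.0, 0.0, 0.0]
ft_force: [0.4, 0.1, -0.1]
width: 0.0436
grip_force: 15.0
```

```bash
python3 -m pendant '[[0,0,-0.02,0],[0,0,-0.04,0],[0,0,-0.04,0],[0.001,-0.036,0,0],[0.001,-0.036,0,0],[0.001,-0.036,0,0],[0.001,-0.036,0,0],[0.001,-0.036,0,0]]'
python3 -m pendant '[[0,-0.036,0,0],[0,-0.036,0,0],[0,-0.036,0,0],[0,-0.036,0,0],[0,-0.008,0,0],[0,0,0,0],[0,0,0,0],[0,0,0,0]]'
```

```text
time: 15.63
ee_pos: [0.6273, 0.0708, 0.1152]
eef_rot: [0.0, 1.0, 0.0, 0.0]
ft_force: [0.9, 0.2, -0.4]
width: 0.0432
grip_force: 15.0
time: 16.3
ee_pos: [0.6277, -0.0776, 0.1148]
eef_rot: [-0.001, 1.0, 0.001, -0.0]
ft_force: [-0.0, 0.9, -0.9]
width: 0.0432
grip_force: 15.0
```

```bash
python3 -m pendant '[[0,0,0.015,0],[0,0,0.015,0],[0,0,0.01,0],[0,0,0.008,0],[0,0,0,0],[0,0,0,0],[0,0,0,0]]'
python3 - <<'E'
from h import *
c=r.camera("scene"); cv2.imwrite("pics/v2.png",cv2.resize(c["img"][150:250,180:310],(780,600))[:,:,::-1]); s=r.read_state(); print(s["ft_force"],s["torque"],s["ee_pos"])
E
```

```text
time: 16.88
ee_pos: [0.628, -0.0793, 0.0677]
eef_rot: [0.0, 1.0, 0.0, 0.0]
ft_force: [0.1, 0.4, -1.0]
width: 0.0436
grip_force: 15.0
[ 0.32197538  0.45608629 -0.3983114 ] [0.00186919 0.00314005 0.00264591] [ 0.62807003 -0.07947498  0.06783463]
```

View pics/v2.png

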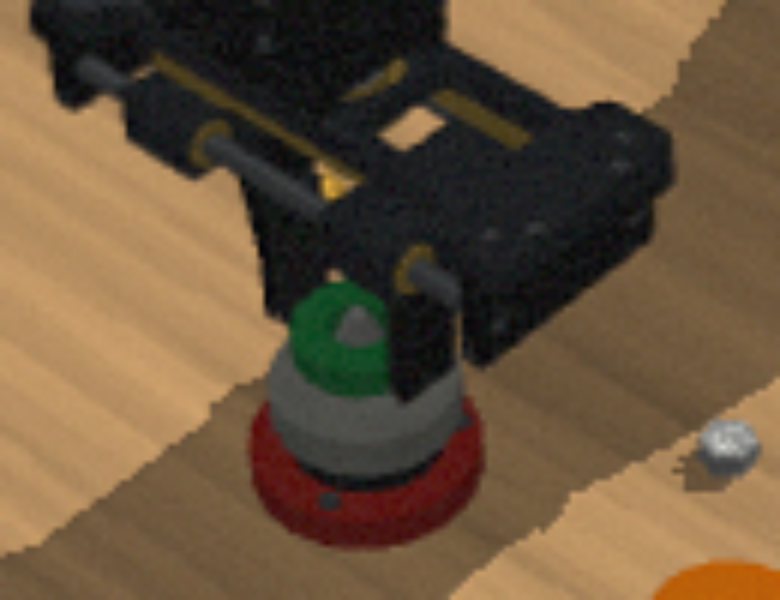

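The post tip (358,325) is through the green washer. Lower the last 11 mm.

```bash
python3 -m pendant '[[0,0,0.005,0],[0,0,0.004,0],[0,0,0.002,0],[0,0,0.0005,0],[0,0,0,0],[0,0,0,0]]'
```

```text
time: 17.43
ee_pos: [0.6278, -0.0795, 0.0565]
eef_rot: [0.0, 1.0, 0.0, 0.0]
ft_force: [-4.7, 1.7, 11.3]
width: 0.0433
grip_force: 15.0
```

```bash
python3 -m pendant '[[0,0,0,0],[0,0,0,0],[0,0,0,0],[0,0,0,0],[0,0,-0.02,0],[0,0,-0.04,0],[0,0,-0.03,0],[0,0,0,0]]' 1
python3 -m pendant '[[0.025,0.025,0,0],[0.025,0.025,0,0],[0.025,0.025,0,0],[0.025,0.025,0,0],[0.025,0.025,0,0],[0.025,0.025,0,0],[0.0246,0.0254,0,0],[0,0,0,0]]'
python3 -m pendant '[[0,0,0,0],[0,0,0,0]]'
python3 - <<'E'
from h import *
for n in("top","scene"):
    c=r.camera(n)
    q,ar,iou=refine(c,"green_washer",(.627,-.08),.042); print(n,np.round(q*1000,1),round(ar,2),round(iou,2))
    q,ar,iou=refine(c,"yellow_collar",(.453,.096)); print(n,"y",np.round(q*1000,1),round(ar,2),round(iou,2))
    if n=="scene": cv2.imwrite("pics/v3.png",cv2.resize(c["img"][130:250,200:400],(800,480))[:,:,::-1])
E
```

```text
time: 18.1
ee_pos: [0.6305, -0.0805, 0.1519]
eef_rot: [0.001, 1.0, -0.0, 0.004]
ft_force: [1.4, 0.0, 0.5]
width: 0.0845
grip_force: 0.0
time: 18.77
ee_pos: [0.4491, 0.1008, 0.1451]
eef_rot: [-0.003, 1.0, 0.001, -0.001]
ft_force: [0.8, 0.8, -0.3]
width: 0.0873
grip_force: 0.0
time: 18.93
ee_pos: [0.4534, 0.0958, 0.1457]
eef_rot: [0.0, 1.0, 0.0, 0.0]
ft_force: [0.1, -0.4, -0.5]
width: 0.087
grip_force: 0.0
top [628.3 -78.8] 0.84 0.84Traceback (most recent call last):
  File "<stdin>", line 5, in <module>
  File "h.py", line 35, in refine
    m=(cm&win).astype(np.uint8); n,l,st,_=cv2.connectedComponentsWithStats(m); m=(l==1+st[1:,4].argmax()).astype(np.uint8)
                                                                                       ~~~~~~~~~~~~~~~^^
ValueError: attempt to get argmax of an empty sequence
```

Top view shows the washer concentric (628.3,−78.8); the collar is just hidden under the gripper. Grip the collar.

```bash
python3 -m pendant '[[0,0,0.03,0],[0,0,0.03,0],[0,0,0.03,0],[0,0,0.025,0],[0,0,0.014,0],[0,0,0.001,0],[0,0,0,0],[0,0,0,0]]'
python3 -m pendant '[[0,0,0,0],[0,0,0,0],[0,0,0,0],[0,0,0,0],[0,0,0,0],[0,0,0,0],[0,0,0,0],[0,0,0,0]]' 0 12
python3 -m pendant '[[0,0,-0.02,0],[0,0,-0.04,0],[0,0,-0.04,0],[0,0,-0.01,0],[0,0,0,0],[0,0,0,0]]'
```

```text
time: 19.65
ee_pos: [0.4541, 0.0955, 0.0163]
eef_rot: [0.001, 1.0, -0.0, 0.001]
ft_force: [0.1, -0.2, 0.6]
width: 0.0872
grip_force: 0.0
time: 20.32
ee_pos: [0.4531, 0.096, 0.0156]
eef_rot: [0.0, 1.0, 0.0, 0.0]
ft_force: [0.4, 0.5, -0.1]
width: 0.0413
grip_force: 0.0
time: 20.82
ee_pos: [0.4532, 0.0963, 0.1257]
eef_rot: [0.0, 1.0, 0.001, 0.0]
ft_force: [-0.7, -0.1, -0.6]
width: 0.0039
grip_force: 0.0
```

I lifted before the fingers had closed on the collar (41 mm open, grip 0). Open again, side-step and re-measure it.

```bash
python3 -m pendant '[[0,0.03,-0.02,0],[0,0.03,0,0],[0,0.03,0,0],[0,0.03,0,0],[0,0.03,0,0],[0,0,0,0],[0,0,0,0],[0,0,0,0]]' 1
python3 - <<'E'
from h import *
for n in("top","scene"):
    c=r.camera(n)
    if n=="scene": cv2.imwrite("pics/v3.png",cv2.resize(c["img"][130:250,200:400],(800,480))[:,:,::-1])
    try:
        q,ar,iou=refine(c,"yellow_collar",(.453,.096)); print(n,"y",np.round(q*1000,1),round(ar,2),round(iou,2))
    except Exception as e: print(n,e)
E
```

```text
time: 21.48
ee_pos: [0.4527, 0.2448, 0.144]
eef_rot: [0.001, 1.0, -0.001, -0.001]
ft_force: [-0.0, -0.5, -0.7]
width: 0.0491
grip_force: 0.0
top y [454.6  95.6] 0.82 0.82
scene y [451.6  96.4] 0.86 0.86
```

View pics/v3.png

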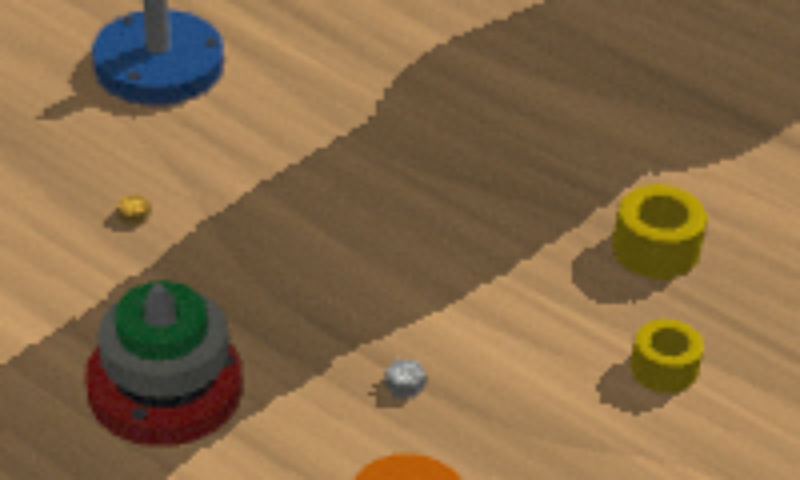

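The collar stands undisturbed (668,355) and the stack is flat. Return and grip it fully.

```bash
python3 -m pendant '[[0,-0.03,0,0],[0,-0.03,0,0],[0,-0.03,0,0],[0,-0.03,0,0],[0,-0.029,0,0],[0,0,0,0],[0,0,0,0],[0,0,0,0]]' 1
```

```text
time: 22.25
ee_pos: [0.453, 0.0969, 0.1455]
eef_rot: [0.001, 1.0, 0.0, -0.0]
ft_force: [0.2, 0.5, 0.7]
width: 0.0869
grip_force: 0.0
```

```bash
python3 -m pendant '[[0,0,0.03,0],[0,0,0.03,0],[0,0,0.03,0],[0,0,0.025,0],[0,0,0.013,0],[0,0,0.001,0],[0,0,0,0],[0,0,0,0]]'
python3 -m pendant '[[0,0,0,0],[0,0,0,0],[0,0,0,0],[0,0,0,0],[0,0,0,0],[0,0,0,0],[0,0,0,0],[0,0,0,0]]' 0 12
python3 -m pendant '[[0,0,0,0],[0,0,0,0],[0,0,0,0],[0,0,0,0]]'
```

```text
time: 22.92
ee_pos: [0.4537, 0.0976, 0.0173]
eef_rot: [0.0, 1.0, 0.0, 0.0]
ft_force: [0.3, 0.3, -0.1]
width: 0.0866
grip_force: 0.0
time: 23.58
ee_pos: [0.4531, 0.097, 0.0166]
eef_rot: [0.0, 1.0, 0.0, -0.0]
ft_force: [-0.8, 0.2, -0.2]
width: 0.0416
grip_force: 0.0
time: 23.92
ee_pos: [0.4531, 0.097, 0.0165]
eef_rot: [0.0, 1.0, 0.0, -0.0]
ft_force: [0.6, -1.6, 0.1]
width: 0.0332
grip_force: 12.0
```

```bash
python3 -m pendant '[[0,0,-0.02,0],[0,0,-0.04,0],[0,0,-0.04,0],[-0.025,-0.025,0,0],[-0.025,-0.025,0,0],[-0.025,-0.025,0,0],[-0.025,-0.025,0,0],[-0.025,-0.025,0,0]]'
python3 -m pendant '[[-0.025,-0.025,0,0],[-0.0235,-0.0266,0,0],[0,0,0,0],[0,0,0,0],[0,0,0,0],[0,0,0,0],[0,0,0,0]]'
```

```text
time: 24.58
ee_pos: [0.579, -0.029, 0.1165]
eef_rot: [-0.0, 1.0, 0.0, 0.0]
ft_force: [0.1, 1.2, 0.4]
width: 0.0328
grip_force: 12.0
time: 25.17
ee_pos: [0.6262, -0.0782, 0.1166]
eef_rot: [-0.0, 1.0, 0.001, 0.0]
ft_force: [-0.1, 0.0, -0.5]
width: 0.0332
grip_force: 12.0
```

```bash
python3 -m pendant '[[0,0,0.015,0],[0,0,0.01,0],[0,0,0.01,0],[0,0,0.003,0],[0,0,0,0],[0,0,0,0],[0,0,0,0]]'
python3 - <<'E'
from h import *
c=r.camera("scene"); cv2.imwrite("pics/y2.png",cv2.resize(c["img"][150:250,180:310],(780,600))[:,:,::-1]); s=r.read_state(); print(s["ft_force"],s["torque"],s["ee_pos"])
E
```

```text
time: 25.75
ee_pos: [0.6268, -0.0798, 0.0791]
eef_rot: [0.0, 1.0, 0.0, 0.0]
ft_force: [0.6, 0.4, -0.5]
width: 0.0333
grip_force: 12.0
[-0.4301078   0.30143273 -0.59286268] [ 0.03028494 -0.02929449 -0.03294662] [ 0.62681862 -0.07987074  0.07913441]
```

View pics/y2.png

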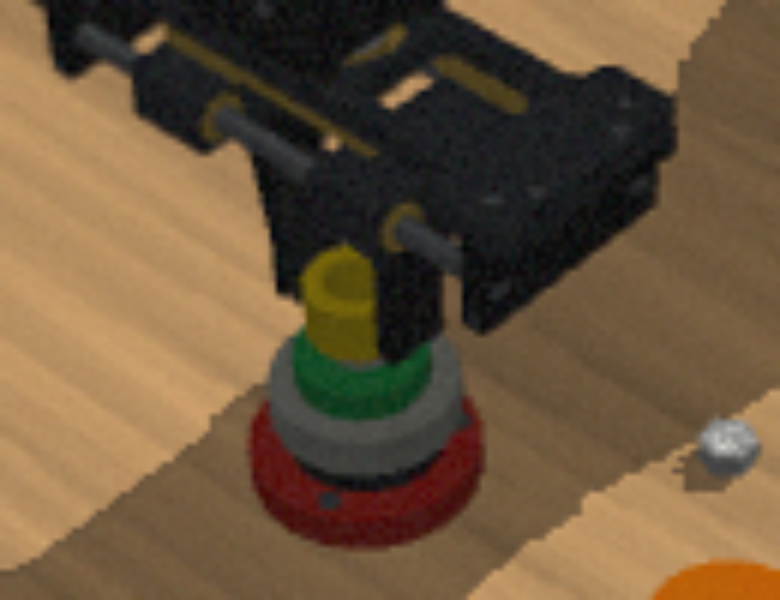

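The collar is upright over the post tip, with no contact force. Lower 9 mm to seat.

```bash
python3 -m pendant '[[0,0,0.004,0],[0,0,0.003,0],[0,0,0.0015,0],[0,0,0.0005,0],[0,0,0,0],[0,0,0,0]]'
```

```text
time: 26.3
ee_pos: [0.6267, -0.0798, 0.0704]
eef_rot: [0.0, 1.0, 0.0, 0.0]
ft_force: [-3.9, 1.0, 9.7]
width: 0.0334
grip_force: 12.0
```

Seated at the expected height with 10 N. Release and clear.

```bash
python3 -m pendant '[[0,0,0,0],[0,0,0,0],[0,0,0,0],[0,0,0,0],[0,0,0,0],[0,0,-0.02,0],[0,0,-0.04,0],[0,0,-0.04,0]]' 1
python3 -m pendant '[[0.03,0,-0.02,0],[0.03,0,0,0],[0.03,0,0,0],[0.03,0,0,0],[0.03,0,0,0],[0.03,0,0,0],[0,0,0,0],[0,0,0,0]]'
python3 - <<'E'
from h import *
c=r.camera("scene"); cv2.imwrite("pics/z.png",cv2.resize(c["img"][130:400,150:510],(800,600))[:,:,::-1])
c=r.camera("top")
for k,p,z in(("yellow_collar",(.627,-.08),.054),("tin",(.633,.075),None),("white_wheel",(.479,.257),None)):
    q,a,i=refine(c,k,p,z); print(k,np.round(q*1000,1),round(i,2))
E
```

```text
time: 26.97
ee_pos: [0.6253, -0.0797, 0.1695]
eef_rot: [0.001, 1.0, -0.0, -0.002]
ft_force: [0.7, 0.2, -0.1]
width: 0.0787
grip_force: 0.0
time: 27.63
ee_pos: [0.4458, -0.0793, 0.19]
eef_rot: [0.0, 1.0, 0.001, 0.001]
ft_force: [0.8, 0.3, -0.1]
width: 0.0872
grip_force: 0.0
yellow_collar [628.1 -79.3] 0.84
tin [634.7  75.9] 0.83
white_wheel [480.3 260.5] 0.91
```

View pics/z.png

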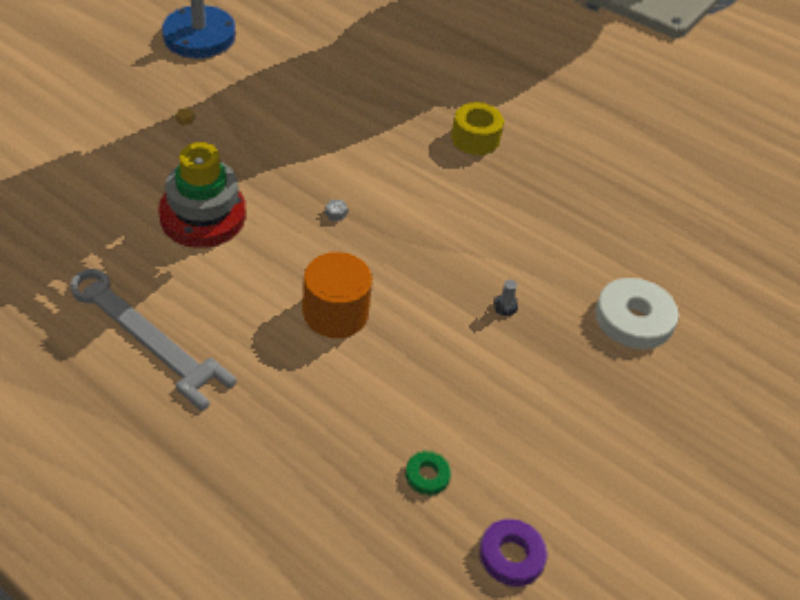

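The full stack stands flat on the red arbor (crop 200,190). The tin, white wheel and spanner are where they were, and the gripper is clear. Handing in.

```bash
python3 -c "
from bench import r
print(r.close_job())"
```

```text
the job is handed in; nothing more can be done
None
```

The job is handed in: flange, grey wheel, green washer and yellow collar are stacked in that order on the red arbor, each lowered until it seated, and the white wheel, tin and spanner were left where they were (about 28 s used; no verdict came back at hand-in).

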